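# Close up the souvenir display case

## Robot

A 6-joint arm with a two-finger parallel gripper is mounted at the origin on the work surface. World frame = base frame: x ahead of the robot, y to its left, z up, the work surface at z = 0. Lengths are in m, angles in rad, forces in N, time in s.
With the tool pointing down it reaches from about 0.35 to 0.725 m from the base axis. Payload 6 kg.
Tool frame: the origin (TCP) lies at the very end of the fingers, on their centre line; the grasp point (between the pads) lies env.grip_point_offset behind it (env.grip_point_offset is the distance from the TCP to the grasp point, in m); z points along the fingers, y is the line along which they close (so a half turn about z gives the same grasp; the last joint's range is limited). The gripper opens to 85 mm and grips with 20 to 120 N. Pads are 22 mm wide; open, the fingers measure 114 mm over their backs; the gripper's body (76 mm by 85 mm) begins 54 mm behind the grasp point. The pads swing forward as they close: fully open they stand 13 mm farther back than shut.
Start: joints at [1.45, 0.04, 0.085, 0, -1.615, -0.334], TCP at [0.264, 0.539, 0.206] pointing down, gripper open.
Joint ranges: [-2.56, 2.56], [-1.29, 2.01], [-1.08, 1.49], [-3.29, 1.98], [-2.81, -0.18], [-2.99, 2.99]. Speed limits (rad/s): [2.57, 2.57, 3.01, 3.14, 3.14, 3.14].

## Interface

Orientations are given as a rotation vector (axis times angle).
In Python, from workcell import env, viewer gives the robot as it stands.
- The arm moves only by the tool step_arm, never from a script. Its argument "increments" is a list of rows, each a list of 7 numbers: the turn, a rotation vector about the tool's x, y, z in degrees, then the shift along the tool's x, y, z in mm, then the closure, from 0 (fully open) to 1 (shut). A call has 1 to 20 rows; each row shifts and turns the commanded pose from where the row before left it, along the tool's axes as they then stand; what a row does not reach is not made up. A row lasts 1/12 s, in which the tool goes at most 41.7 mm and 7.16 degrees, less where a joint would pass 70% of its speed; a pose out of reach is approached as far as the arm can. A call is refused whole if a number of a shift passes 41.7 or a number of a turn 7.16, either way. A call with a gripper value outside its range is refused whole. The fingers move at their own pace and stop on an object; "grip_force" is the grip in N (left out, the last holds). Time passes only in rows, so rows that do not move let the fingers close. It gives the time, the measured TCP pose, the force, the opening and the grip force at its end, in the units of the state.
- env.state(): the state, without advancing time (a new reading comes with each control period).
- viewer.capture(name): name is "scene" or "top"; returns a dict with "image" (420x560x3 uint8, red, green, blue), "z_map" (420x560 float32, m along the optical axis (not along the pixel's ray), 0 where there is no reading), "camera_matrix" (3x3 intrinsics, pixels), "rvec" (rotation vector, rad) and "tvec" (3), from world to camera coordinates, as OpenCV has them. Camera axes: x right, y down, z forward; pixel columns grow to the right and rows downward; lengths in m; the calibration is good to about 2 mm. A picture is of the moment at which its call begins.
- env.sign_off(): hands the job in; it is judged then, once.
The state is a dict: "t": time; "qpos": joint angles; "joint_vel": joint speeds; "joint_torque": joint torques, N m; "eef_pos": TCP position; "tool_rot": TCP orientation; "force": force on the tool from outside, world axes, zero at the start; "moment": the same for the moment, N m; "width": finger opening in m; "gripper_force": force on a finger pad.
Only numpy, scipy, OpenCV 4.12 (cv2) and the standard library are available. Lean on these libraries where they do the work, as an engineer would, in place of code of your own. Each camera call takes 0.05 s, during which the arm holds its last target. There are 200 camera calls.

## Task

The fair is closing: with the fingertips, gently push both open drawers of the wooden display case fully home and swing its glass lid down until it lies fully shut, in any order. Only push: do not slam the lid or press hard on it, and leave the mug, the glass jar and the pocket mirror standing near the case where they are.

Things in the scene. Friction and masses are not known exactly. Their poses are not given: they have to be found in the camera images.
- case: Light wooden display case fixed to the table, 140 mm deep (x), 300 wide (y), 70 high without its lid, 80 with the lid shut. Origin: centre of its underside, on the table. x points from the drawer fronts to the rear (roughly away from the robot), y left as the robot sees it, z up. Lid hinge at x = 70, z = 70 mm. Two drawers side by side, centred at y = +73 and -73 mm.
- drawer_left_front (a point): Centre of the outer face of a brass disc (22 mm across, 4 mm proud, no knob) mid-way on the left (+y) drawer's front, 26.5 mm above the table; moves with the drawer. The wooden front is 140 mm wide, from 4.5 to 47.5 mm above the table. Push it along the case's +x; with the drawer shut this point is at x = -84 mm in the case's frame.
- drawer_right_front (a point): The same for the right (-y) drawer.
- drawer_left (a joint): How far the left drawer is out (m): 0 = fully home against its stop; it starts 30 to 60 mm out. Slides with about 1 to 2 N of friction and stays where it is left.
- drawer_right (a joint): The same for the right drawer.
- lid_hinge (a point): Middle of the lid's hinge line, which runs along the case's y at its rear upper edge; on the plane of the lid's under face.
- lid_edge (a point): Middle of the lid's free edge, on its upper (outer) face: 140 mm from the hinge along the lid and 10 mm above its under face. Moves with the lid.
- lid (a joint): Lid angle (rad): 0 = shut on the case; grows as the free front edge rises and swings to the rear; starts 0.95 to 1.25. Flat wood-framed glass panel 140 x 300 x 10 mm, 0.22 kg, closing on felt pads; the stiff hinge keeps it where it is left (about 1 to 4 N at the free edge moves it). To shut it push its outer face (facing up and to the rear) forwards and down.
- mug: White mug, 82 mm across, 95 mm high, with a handle; loose, standing beside the case to the left or right. Origin: centre of its underside. Leave alone.
- jar: Glass jar with a brass cap, 72 mm across, 105 mm high; loose, on the other side of the case. Origin: centre of its underside. Leave alone.
- mirror: Closed red pocket mirror, a disc 64 mm across and 14 mm thick, loose, lying flat on the table in front of the case, between the robot and the drawers. Origin: centre of its underside. Leave alone.

How it is judged:
At the end, for the whole second after the job is handed in: Both drawers are within 4 mm of fully home, the lid is within 0.04 rad of shut, all at rest, and the mug, jar and pocket mirror stand upright within 20 mm of where they started (value of joint each of drawer_left, drawer_right below 0.004 m and value of joint lid below 0.04 rad and velocity of joint drawer_left between -0.02 and 0.02 m/s and velocity of joint drawer_right between -0.02 and 0.02 m/s and velocity of joint lid between -0.02 and 0.02 rad/s and distance of each of mug, jar, mirror from where it was at the start of the episode below 0.02 m and angle between each of mug, jar, mirror's own z axis and vertical below 0.15 rad); the robot touches nothing.
It fails at once if the mug, jar or pocket mirror is shoved (over 20 mm), lifted or carried (distance of any of mug, jar, mirror from where it was at the start of the episode above 0.02 m or height (world z) of any of mug, jar, mirror above 0.012 m).
It fails at once if the mug or the jar is tipped (over 0.3 rad) (angle between any of mug, jar's own z axis and vertical above 0.3 rad).
It fails at once if the lid is slammed (closing faster than 3 rad/s) (velocity of joint lid below -3 rad/s).
It fails at once if the lid is pressed with more than 50 N (contact force between any of the arm, the fingers and lid above 50 N).
It fails at once if a drawer is pulled further out (over 75 mm) or the lid forced further open (over 1.4 rad) (value of joint any of drawer_left, drawer_right above 0.075 m or value of joint lid above 1.4 rad).
It also fails if it takes over 61 s, if anything falls off the work surface, if the arm or the gripper's body presses on something with over 40 N, if the wrist force passes 120 N, or if a joint passes its speed limit or range.

## Working session

There is one attempt and no reset: what is moved stays moved. The work goes in short steps, Python scripts to look and compute and a tool call to move; the robot and the scene stay as the last step left them, time stands still between calls to the robot, and variables do not carry over. Pictures are saved under pics/ and viewed, at most 10 in all, crops included, and the job is handed in when it is done.

Besides the shell and the picture viewer there is one more tool, called after "Request:" in YAML: its name, and indented under it one key for each argument. step_arm: Moves the arm, as the interface text tells. Its arguments: {"type":"object","properties":{"increments":{"type":"array"},"grip_force":{"type":"number"}},"required":["increments"]}

```bash
mkdir -p pics
cat > h.py <<'E'
import numpy as np, cv2
from workcell import env, viewer
def cap(n):
    d=viewer.capture(n); R=cv2.Rodrigues(np.array(d["rvec"],float))[0]; t=np.array(d["tvec"],float).ravel()
    K=np.array(d["camera_matrix"],float)
    z=d["z_map"]; v,u=np.mgrid[:z.shape[0],:z.shape[1]]
    pc=np.stack([(u-K[0,2])/K[0,0]*z,(v-K[1,2])/K[1,1]*z,z],-1)
    P=(pc-t)@R; P[z==0]=np.nan
    return d["image"],P,(K,R,t)
E
python3 - <<'E'
from h import *
ims=[]
for n in("scene","top"):
    im,P,c=cap(n); cv2.imwrite(f"pics/{n}0.png",im[:,:,::-1]); np.savez(f"{n}0.npz",im=im,P=P,K=c[0],R=c[1],t=c[2]); print(n,-c[1].T@c[2])
print(env.state(), env.grip_point_offset)
E
```

```text
scene [0.68414869 0.68767897 0.80537172]
top [0.39665328 0.05722683 1.19154504]
{'t': 0.1, 'qpos': array([ 1.44971073e+00,  4.07814537e-02,  8.39364818e-02, -4.20989511e-04,
       -1.61551528e+00, -3.33721772e-01]), 'joint_vel': array([-0.00141722, -0.00231576,  0.0016221 ,  0.0011095 ,  0.00059248,
       -0.00055875]), 'joint_torque': array([-6.36608558e-03, -3.69343972e+01,  3.48280513e+01,  6.95186913e+00,
       -4.56632508e-03,  1.35150909e-06]), 'eef_pos': array([0.26334669, 0.53874664, 0.20467364]), 'tool_rot': array([ 3.05916038e+00, -7.07879390e-01, -3.96029274e-04]), 'force': array([-0.01984725,  0.2641215 , -0.52585567]), 'moment': array([-0.04836048,  0.02952842, -0.02103432]), 'gripper_force': 0.0, 'width': 0.0855347308166024} 0.0187
```

View pics/scene0.png

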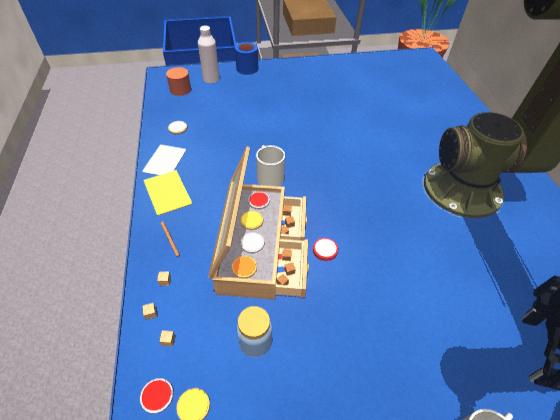

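View pics/top0.png

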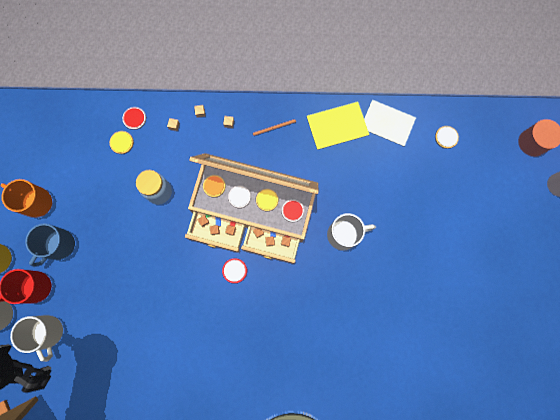

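The scene and top pictures agree. In the top view the case is centred near (252,205), and both drawers are out at the bottom edge, around (215,240) and (270,248). The lid stands at the rear, from (200,158) to (315,187). The mirror is at (235,271), the jar at (150,183) and the mug at (347,232).

```bash
python3 - <<'E'
from h import *
T=np.load("top0.npz");S=np.load("scene0.npz")
def rayz(T,u,v,z):
    d=np.linalg.inv(T["K"])@[u,v,1.]; d=T["R"].T@d; o=-T["R"].T@T["t"]; return o+d*(z-o[2])/d[2]
for n,u,v in(("lidL",200,158),("lidR",315,187),("mirror",235,271),("jar",150,183),("mug",347,232),("dL",215,235),("dR",270,250),("floor",200,215+80)):
    print(n,T["P"][v,u].round(3))
for nm,D in(("top",T),("scene",S)):
    P=D["P"];im=D["im"].astype(int)
    wood=(im[...,0]>im[...,2]+35)&(im[...,0]>110)
    roi=(P[...,0]>.35)&(P[...,0]<.72)&(P[...,1]>-.15)&(P[...,1]<.28)&wood
    # case walls top z~0.07
    for a,b in((.062,.078),(.040,.054)):
        m=roi&(P[...,2]>a)&(P[...,2]<b)
        m=cv2.morphologyEx(m.astype(np.uint8),cv2.MORPH_CLOSE,np.ones((3,3)))>0
        n,l,s,_=cv2.connectedComponentsWithStats(m.astype(np.uint8))
        for k in range(1,n):
            if s[k,4]<40: continue
            Q=P[(l==k)&roi]; r=cv2.minAreaRect((Q[:,:2]*1000).astype(np.float32))
            print(nm,a,s[k],np.round(cv2.boxPoints(r)).tolist(),round(r[2],1),"z",np.median(Q[:,2]).round(4))
    m=roi&(P[...,2]>.09)&(P[...,0]>.45)
    Q=P[m]; c=np.median(Q,0)
    print(nm,"lid pts",len(Q),"zmax",np.percentile(Q[:,2],[50,90,99]),"bbox",Q.min(0).round(3),Q.max(0).round(3))
    m=np.linalg.svd(Q-Q.mean(0),full_matrices=False)[2]; print(m.round(3),Q.mean(0).round(3))
E
python3 - <<'E'
import cv2
im=cv2.imread('pics/top0.png')[140:290,130:380]; cv2.imwrite('pics/topc.png',cv2.resize(im,None,fx=3.2,fy=3.2,interpolation=cv2.INTER_CUBIC))
E
```

```text
lidL [0.703 0.224 0.181]
lidR [ 0.642 -0.042  0.166]
mirror [0.454 0.15  0.014]
jar [0.661 0.356 0.105]
mug [ 0.56  -0.142  0.003]
dL [0.546 0.204 0.017]
dR [0.51  0.06  0.008]
floor [ 0.392  0.239 -0.003]
top 0.062 [188 165 127  75 718] [[531.0, -22.0], [647.0, -51.0], [720.0, 241.0], [604.0, 270.0]] 76.0 z 0.0696
top 0.062 [203 176  22  21 362] [[634.0, 185.0], [686.0, 177.0], [695.0, 230.0], [643.0, 238.0]] 80.8 z 0.0635
top 0.062 [256 189  22  22 374] [[605.0, 98.0], [605.0, 44.0], [660.0, 45.0], [660.0, 98.0]] 0.5 z 0.0636
top 0.062 [283 200  20  21 299] [[574.0, 6.0], [609.0, -30.0], [642.0, 3.0], [607.0, 39.0]] 44.7 z 0.064
top 0.04 [185 211 115  52 789] [[464.0, 3.0], [534.0, -15.0], [603.0, 261.0], [533.0, 279.0]] 76.0 z 0.0449
top lid pts 983 zmax [0.19956175 0.20373623 0.20615402] bbox [ 0.62  -0.054  0.09 ] [0.72  0.243 0.209]
[[-0.199 -0.974 -0.106]
 [-0.403 -0.018  0.915]
 [-0.893  0.225 -0.389]] [0.668 0.088 0.175]
scene 0.062 [ 223  185   61  101 1411] [[533.0, -23.0], [646.0, -51.0], [720.0, 243.0], [608.0, 271.0]] 75.8 z 0.0655
scene 0.062 [241 211  22  18 293] [[599.0, 91.0], [617.0, 39.0], [669.0, 57.0], [650.0, 109.0]] 19.3 z 0.0635
scene 0.04 [224 197  84  95 919] [[469.0, 5.0], [647.0, -40.0], [720.0, 244.0], [542.0, 289.0]] 75.7 z 0.0449
scene lid pts 1021 zmax [0.19516006 0.20314445 0.20473975] bbox [ 0.622 -0.051  0.09 ] [0.72  0.248 0.206]
[[ 0.187  0.974  0.13 ]
 [ 0.404  0.044 -0.914]
 [ 0.896 -0.223  0.385]] [0.678 0.113 0.172]
```

View pics/topc.png

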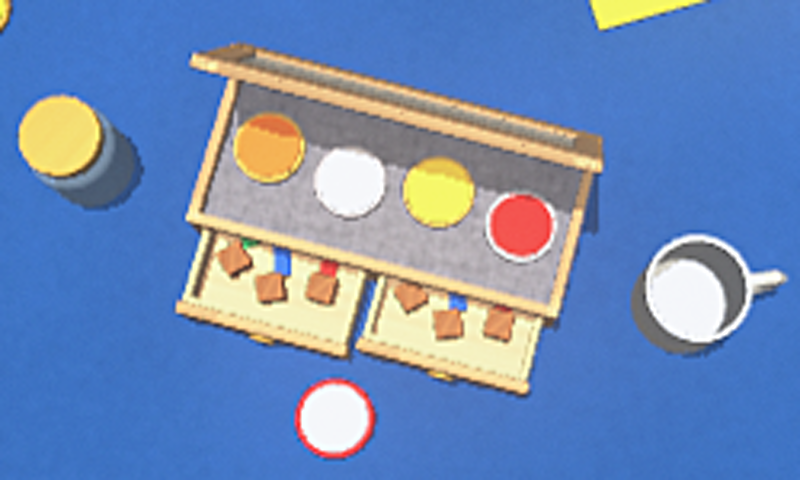

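The top-down crop and the depth fit both put the case centre near (0.635, 0.107) m with a yaw of -14°. The drawer fronts are at about x = -140 mm in the case frame and the lid is at about 1.18 rad. The sizes match: the rim measures 300 mm at z = 0.070. The mirror, at crop (335,418), lies between the two push lanes.

Next I line the tool up with the case axes and move to the front of the left drawer.

Request:
step_arm:
  increments:
    - [0, 0, -6, 0, 0, 0, 1]
    - [0, 0, -6, 0, 0, 0, 1]
    - [0, 0, 0, 18, 16, 0, 1]
    - [0, 0, 0, 18, 16, 0, 1]
    - [0, 0, 0, 18, 16, 0, 1]
    - [0, 0, 0, 18, 16, 0, 1]
    - [0, 0, 0, 18, 16, 0, 1]
    - [0, 0, 0, 18, 16, 0, 1]
    - [0, 0, 0, 18, 16, 0, 1]
    - [0, 0, 0, 18, 16, 0, 1]
    - [0, 0, 0, 18, 16, 0, 1]
    - [0, 0, 0, 18, 16, 0, 1]
    - [0, 0, 0, 18, 16, 0, 1]
    - [0, 0, 0, 18, 16, 0, 1]
    - [0, 0, 0, 18, 16, 0, 1]
    - [0, 0, 0, 18, 16, 0, 1]
    - [0, 0, 0, 18, 16, 0, 1]
    - [0, 0, 0, 0, 0, 0, 1]

```text
t: 1.6
eef_pos: [0.4685, 0.2378, 0.2053]
tool_rot: [3.116, -0.389, -0.0]
force: [-1.1, 0.4, 0.2]
width: 0.0003
gripper_force: 0.0
```

```bash
cat >> h.py <<'E'
C=np.array([.6354,.107]); a=np.radians(-14); A=np.array([[np.cos(a),np.sin(a)],[-np.sin(a),np.cos(a)]])
def st():
    s=env.state(); R=cv2.Rodrigues(s["tool_rot"])[0]
    print("t",round(s["t"],2),"case xyz mm",(A@(s["eef_pos"][:2]-C)*1000).round(1),(s["eef_pos"][2]*1000).round(1),"yaw",np.degrees(np.arctan2(R[1,0],R[0,0])).round(2),"tz",R[:,2].round(3),"F",s["force"].round(2),"w",round(s["width"],4))
E
python3 - <<'E'
from h import *
st()
for n in("top","scene"):
    im,P,_=cap(n)
    q=(P[...,:2]-C)@A.T*1000
    for nm,y in(("L",73),("R",-73)):
        m=(abs(q[...,1]-y)<60)&(q[...,0]>-170)&(q[...,0]<-85)&(P[...,2]>.043)&(P[...,2]<.052)
        print(n,nm,np.percentile(q[m][:,0],[1,5,20]).round(1) if m.any() else 0)
E
```

```text
t 1.6 case xyz mm [-193.6   86.5] 205.3 yaw -14.23 tz [-0.    -0.001 -1.   ] F [-1.09  0.4   0.21] w 0.0003
top L [-138.8 -138.5 -136.6]
top R [-130.7 -130.2 -128.4]
scene L [-136.2 -135.8 -133.9]
scene R [-128.  -127.3 -125.8]
```

Request:
step_arm:
  increments:
    - [0, 0, 0, 5, 6, 20, 1]
    - [0, 0, 0, 5, 7, 25, 1]
    - [0, 0, 0, 5, 0, 30, 1]
    - [0, 0, 0, 0, 0, 30, 1]
    - [0, 0, 0, 0, 0, 30, 1]
    - [0, 0, 0, 0, 0, 25, 1]
    - [0, 0, 0, 0, 0, 15, 1]
    - [0, 0, 0, 0, 0, 8, 1]
    - [0, 0, 0, 0, 0, 0, 1]
    - [0, 0, 0, 0, 0, 0, 1]

```text
t: 2.53
eef_pos: [0.4787, 0.2249, 0.0233]
tool_rot: [3.118, -0.383, 0.001]
force: [1.1, 0.5, -0.1]
width: 0.0001
gripper_force: 0.0
```

Request:
step_arm:
  increments:
    - [0, 0, 0, 5, 0, 0, 1]
    - [0, 0, 0, 5, 0, 0, 1]
    - [0, 0, 0, 5, 0, 0, 1]
    - [0, 0, 0, 5, 0, 0, 1]
    - [0, 0, 0, 5, 0, 0, 1]
    - [0, 0, 0, 5, 0, 0, 1]
    - [0, 0, 0, 5, 0, 0, 1]
    - [0, 0, 0, 5, 0, 0, 1]
    - [0, 0, 0, 5, 0, 0, 1]

```text
t: 3.28
eef_pos: [0.5227, 0.2132, 0.0225]
tool_rot: [3.118, -0.385, -0.0]
force: [-0.4, -0.7, 0.3]
width: 0.0003
gripper_force: 0.0
```

Run:
```python
from h import *
st()
im,P,_=cap("scene");cv2.imwrite("pics/s1.png",cv2.resize(im[150:330,180:400,::-1],None,fx=3,fy=3))
```

```text
t 3.28 case xyz mm [-135.    75.8] 22.5 yaw -14.06 tz [-0. -0. -1.] F [-0.41 -0.66  0.33] w 0.0003
```

View pics/s1.png

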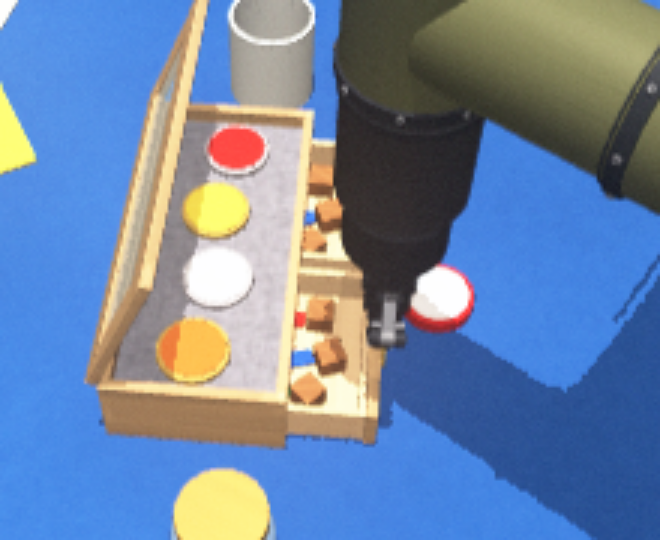

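The picture shows the fingers at the left drawer's front, near pixel (385,330), about halfway along it. The mirror is clear behind and to the right. I keep pushing.

Request:
step_arm:
  increments:
    - [0, 0, 0, 4, 0, 0, 1]
    - [0, 0, 0, 4, 0, 0, 1]
    - [0, 0, 0, 4, 0, 0, 1]
    - [0, 0, 0, 4, 0, 0, 1]
    - [0, 0, 0, 4, 0, 0, 1]
    - [0, 0, 0, 4, 0, 0, 1]
    - [0, 0, 0, 4, 0, 0, 1]
    - [0, 0, 0, 4, 0, 0, 1]

```text
t: 4.0
eef_pos: [0.5536, 0.2055, 0.0226]
tool_rot: [3.118, -0.384, -0.0]
force: [0.4, 0.5, 0.6]
width: 0.0
gripper_force: 0.0
```

Request:
step_arm:
  increments:
    - [0, 0, 0, 2, 0, 0, 1]
    - [0, 0, 0, 2, 0, 0, 1]
    - [0, 0, 0, 2, 0, 0, 1]
    - [0, 0, 0, 2, 0, 0, 1]

```text
t: 4.33
eef_pos: [0.5611, 0.2037, 0.0226]
tool_rot: [3.118, -0.384, -0.0]
force: [-0.1, -0.4, -0.2]
width: -0.0003
gripper_force: 0.0
```

```bash
python3 -c "
from h import *
st()"
```

```text
t 4.33 case xyz mm [-95.4  75.8] 22.6 yaw -14.05 tz [-0. -0. -1.] F [-0.12 -0.4  -0.22] w -0.0003
```

Request:
step_arm:
  increments:
    - [0, 0, 0, 1, 0, 0, 1]
    - [0, 0, 0, 1, 0, 0, 1]
    - [0, 0, 0, 1, 0, 0, 1]
    - [0, 0, 0, 0, 0, 0, 1]

```text
t: 4.67
eef_pos: [0.564, 0.203, 0.0226]
tool_rot: [3.118, -0.384, 0.0]
force: [0.7, -0.6, 0.0]
width: -0.0
gripper_force: 0.0
```

Run:
```python
from h import *
st()
im,P,_=cap("scene");cv2.imwrite("pics/s2.png",cv2.resize(im[150:330,180:400,::-1],None,fx=3,fy=3))
```

```text
t 4.67 case xyz mm [-92.5  75.8] 22.6 yaw -14.05 tz [ 0. -0. -1.] F [ 0.67 -0.64  0.02] w -0.0
```

View pics/s2.png

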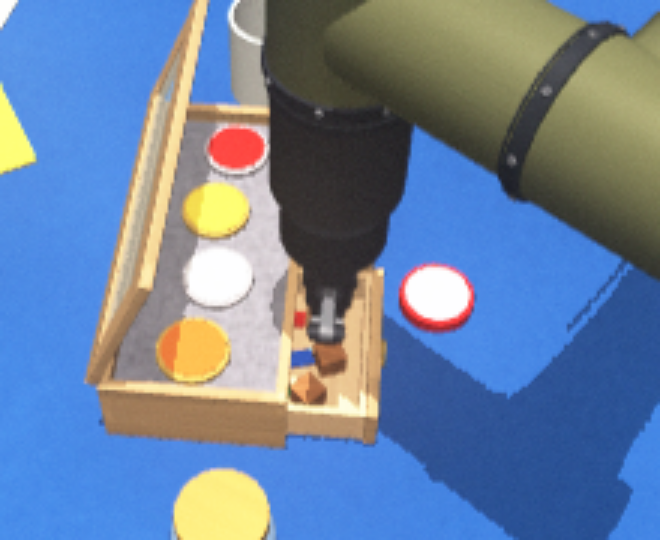

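The drawer hasn't moved, and the fingers appear over the drawer interior at (325,320) rather than behind its front. I need to find out where the fingertips really are before moving again.

Run:
```python
from h import *
for n in("scene","top"):
    im,P,(K,R,t)=cap(n); p=env.state()["eef_pos"]
    pr=K@(R@p+t); u,v=pr[:2]/pr[2]; print(n,"TCP pixel",u.round(1),v.round(1), "crop",((u-180)*3).round(),((v-150)*3).round())
    q=np.dstack([(P[...,:2]-C)@A.T*1000,P[...,2]*1000])
    if n=="scene":
        for cy in range(290,370,8):
            print(cy,[tuple(q[150+cy//3,180+cx//3].round().astype(int)) for cx in (300,312,325,338,352,378)])
```

```text
scene TCP pixel 287.9 267.5 crop 324.0 353.0
290 [(np.int64(-69), np.int64(14), np.int64(22)), (np.int64(-81), np.int64(85), np.int64(123)), (np.int64(-90), np.int64(112), np.int64(162)), (np.int64(-98), np.int64(115), np.int64(167)), (np.int64(-109), np.int64(95), np.int64(140)), (np.int64(-133), np.int64(26), np.int64(47))]
298 [(np.int64(-69), np.int64(14), np.int64(9)), (np.int64(-81), np.int64(92), np.int64(121)), (np.int64(-90), np.int64(115), np.int64(155)), (np.int64(-98), np.int64(118), np.int64(160)), (np.int64(-109), np.int64(94), np.int64(128)), (np.int64(-133), np.int64(35), np.int64(47))]
306 [(np.int64(-70), np.int64(24), np.int64(11)), (np.int64(-82), np.int64(92), np.int64(110)), (np.int64(-91), np.int64(120), np.int64(152)), (np.int64(-99), np.int64(94), np.int64(115)), (np.int64(-113), np.int64(21), np.int64(11)), (np.int64(-134), np.int64(43), np.int64(46))]
314 [(np.int64(-70), np.int64(33), np.int64(15)), (np.int64(-82), np.int64(91), np.int64(101)), (np.int64(-91), np.int64(124), np.int64(150)), (np.int64(-100), np.int64(89), np.int64(100)), (np.int64(-113), np
[... 1213 characters left out ...]
int64(-135), np.int64(80), np.int64(47))]
354 [(np.int64(-73), np.int64(76), np.int64(18)), (np.int64(-83), np.int64(76), np.int64(19)), (np.int64(-93), np.int64(84), np.int64(33)), (np.int64(-102), np.int64(82), np.int64(32)), (np.int64(-115), np.int64(67), np.int64(10)), (np.int64(-135), np.int64(90), np.int64(48))]
362 [(np.int64(-74), np.int64(81), np.int64(17)), (np.int64(-84), np.int64(79), np.int64(16)), (np.int64(-93), np.int64(89), np.int64(33)), (np.int64(-103), np.int64(88), np.int64(32)), (np.int64(-115), np.int64(73), np.int64(10)), (np.int64(-135), np.int64(95), np.int64(48))]
top TCP pixel 215.3 227.8 crop 106.0 233.0<stdin>:8: RuntimeWarning: invalid value encountered in cast
```

Run:
```python
from h import *
out=[]
for n,(r,c) in(("scene",(215,255)),("top",(175,165))):
    im,P,_=cap(n); out.append(cv2.resize(im[r:r+75,c:c+62,::-1],None,fx=6.4,fy=6.4,interpolation=cv2.INTER_NEAREST))
cv2.imwrite("pics/z.png",np.hstack(out)[:600,:800]); s=env.state(); print(s["qpos"],s["joint_torque"],s["eef_pos"])
```

```text
[ 6.79666120e-01  9.40766318e-02 -1.94555692e-01  8.04509249e-05
 -1.28222279e+00  6.45851871e-01] [-1.34744411e-02 -3.80966055e+01  3.33387458e+01  6.65208355e+00
 -8.38316046e-04 -1.32026530e-04] [0.56385809 0.20298075 0.02259556]
```

View pics/z.png

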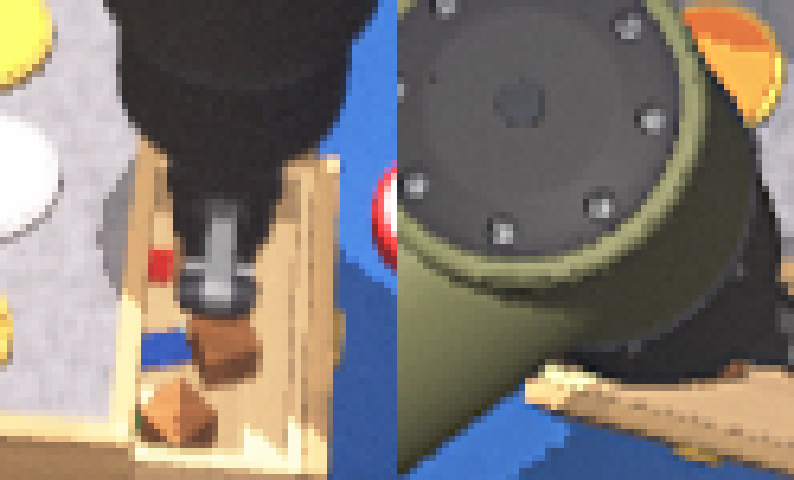

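Run:
```python
from h import *
p=np.array([.2633,.5387,.2047])
for n in("scene0","top0"):
    D=np.load(n+".npz");P=D["P"];K,R,t=D["K"],D["R"],D["t"]
    pr=K@(R@p+t); print(n,"tcp px",(pr[:2]/pr[2]).round(1))
    m=(np.linalg.norm(P[...,:2]-p[:2],axis=-1)<.09)&(P[...,2]>.03)
    print(m.sum(), np.percentile(P[m][:,2],[0,1,5,25,50]).round(3)); v,u=np.nonzero(m)
    k=np.argsort(P[m][:,2])[:25]; print(np.c_[u,v][k][:6].tolist(),(P[m][k][:6]*1000).round().tolist())
im,P,c=cap("scene")
q=np.dstack([(P[...,:2]-C)@A.T*1000,P[...,2]*1000]); s=env.state()["eef_pos"]; e=A@(s[:2]-C)*1000
m=(abs(q[...,0]-e[0])<14)&(q[...,2]>60)&(abs(q[...,1]-e[1])<75)
for z in range(60,240,10):
    k=m&(abs(q[...,2]-z)<5); print(z,k.sum(),q[k][:,:2].min(0).round() if k.any() else"",q[k][:,:2].max(0).round() if k.any() else"")
```

```text
scene0 tcp px [518.6 358.8]
2651 [0.038 0.054 0.076 0.268 0.302]
[[474, 419], [472, 419], [476, 419], [475, 419], [477, 419], [473, 419]] [[290.0, 585.0, 38.0], [294.0, 584.0, 39.0], [288.0, 586.0, 41.0], [290.0, 586.0, 41.0], [287.0, 586.0, 43.0], [295.0, 585.0, 43.0]]
top0 tcp px [ 37.2 356.6]
1928 [0.03  0.032 0.043 0.091 0.314]
[[58, 333], [50, 353], [57, 324], [56, 323], [54, 320], [53, 319]] [[296.0, 579.0, 30.0], [248.0, 594.0, 30.0], [317.0, 583.0, 30.0], [320.0, 586.0, 31.0], [327.0, 592.0, 31.0], [329.0, 594.0, 31.0]]
60 2 [-95.  91.] [-90.  91.]
70 0  
80 0  
90 0  
100 19 [-104.   85.] [-79.  95.]
110 12 [-106.   74.] [-79.  94.]
120 13 [-106.   84.] [-79.  94.]
130 15 [-105.   87.] [-79. 138.]
140 90 [-105.   92.] [-79. 140.]
150 47 [-106.   93.] [-81. 133.]
160 36 [-103.  113.] [-84. 119.]
170 33 [-102.  111.] [-83. 116.]
180 38 [-106.  110.] [-79. 115.]
190 40 [-105.  111.] [-81. 115.]
200 38 [-106.  110.] [-80. 116.]
210 43 [-106.  111.] [-80. 115.]
220 60 [-105.  108.] [-79. 115.]
230 1 [-82. 118.] [-82. 118.]
```

The depth data explains it. The gripper body starts near z = 155 mm and the knuckles are near 140 mm, while the TCP reads 22 mm. The real fingertips therefore look about 60 mm higher than reported, so they passed over the drawer front without touching it. I'll back off and tilt the tool slightly so the camera can see the tips.

Request:
step_arm:
  increments:
    - [0, 0, 0, 0, 0, -15, 1]
    - [0, 0, 0, 0, 0, -15, 1]
    - [0, 0, 0, -10, 0, 0, 1]
    - [0, 0, 0, -20, 0, 0, 1]
    - [0, 0, 0, -25, 0, 0, 1]
    - [0, 0, 0, -20, 0, 0, 1]
    - [0, 0, 0, -10, 0, 0, 1]
    - [7, 0, 0, 0, 0, 0, 1]
    - [7, 0, 0, 0, 0, 0, 1]
    - [7, 0, 0, 0, 0, 0, 1]
    - [7, 0, 0, 0, 0, 0, 1]
    - [0, 0, 0, 0, 0, 0, 1]
    - [0, 0, 0, 0, 0, 0, 1]

```text
t: 6.05
eef_pos: [0.4819, 0.2218, 0.0528]
tool_rot: [-2.635, 0.33, -0.083]
force: [0.6, 0.4, 1.0]
width: 0.0
gripper_force: 0.0
```

Run:
```python
from h import *
st()
im,P,(K,R,t)=cap("scene"); s=env.state(); p=s["eef_pos"]
pr=K@(R@p+t); u,v=pr[:2]/pr[2]; print("tcp px",u,v)
Rt=cv2.Rodrigues(s["tool_rot"])[0]
L=(P-p)@Rt*1000  # tool frame points
m=(abs(L[...,0])<20)&(abs(L[...,1])<75)&(L[...,2]>-200)&(P[...,2]>.02)
for z in range(-150,20,10):
    k=m&(abs(L[...,2]-z)<5); print(z,k.sum(),L[k].min(0).round() if k.any() else"",L[k].max(0).round() if k.any() else"")
o=im[int(v)-100:int(v)+30,int(u)-65:int(u)+65,::-1].copy(); cv2.imwrite("pics/t.png",cv2.resize(o,None,fx=4.6,fy=4.6,interpolation=cv2.INTER_NEAREST))
```

```text
t 6.05 case xyz mm [-176.7   74.3] 52.8 yaw -14.28 tz [ 0.116  0.455 -0.883] F [0.63 0.4  1.03] w 0.0
tcp px 324.2805385073012 262.91163625498723
-150 52 [ -14.  -39. -155.] [  19.  -30. -145.]
-140 56 [  -9.  -44. -145.] [  11.   15. -135.]
-130 115 [ -19.  -51. -135.] [  20.   18. -125.]
-120 106 [ -19.  -64. -125.] [  19.   54. -115.]
-110 79 [ -16.  -63. -115.] [  17.  -14. -105.]
-100 55 [ -17.  -56. -105.] [ 17.  14. -95.]
-90 42 [-12. -49. -95.] [ 17.   6. -85.]
-80 42 [-12. -41. -84.] [ 12. -15. -75.]
-70 16 [-10. -33. -75.] [ 13.  11. -65.]
-60 33 [ -9. -17. -64.] [ 11.   2. -55.]
-50 39 [-10. -16. -55.] [ 11.  -4. -45.]
-40 43 [-11. -16. -45.] [ 11.   6. -35.]
-30 27 [-10. -13. -35.] [ 11.  -1. -25.]
-20 0  
-10 0  
0 0  
10 0
```

View pics/t.png

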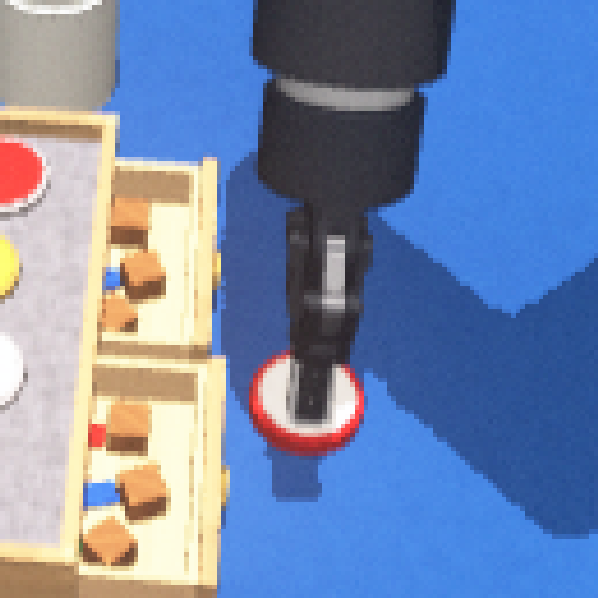

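The picture shows the closed fingertips clearly, ending at about (312,420) in the crop. The depth puts them 27 mm short of the reported TCP along the tool axis, so a real tip height of 20 mm reads as -7 mm. I untilt, descend with that correction and push.

Request:
step_arm:
  increments:
    - [-7, 0, 0, 0, 0, 0, 1]
    - [-7, 0, 0, 0, 0, 0, 1]
    - [-7, 0, 0, 0, 0, 0, 1]
    - [-7, 0, 0, 0, 0, 0, 1]
    - [0, 0, 0, 0, 0, 15, 1]
    - [0, 0, 0, 0, 0, 15, 1]
    - [0, 0, 0, 0, 0, 10, 1]
    - [0, 0, 0, 0, 0, 10, 1]
    - [0, 0, 0, 0, 0, 7, 1]
    - [0, 0, 0, 0, 0, 0, 1]
    - [0, 0, 0, 0, 0, 0, 1]

```text
t: 7.02
eef_pos: [0.4817, 0.2234, -0.0041]
tool_rot: [3.118, -0.385, 0.001]
force: [0.5, 0.1, 0.0]
width: -0.0001
gripper_force: 0.0
```

Request:
step_arm:
  increments:
    - [0, 0, 0, 5, 0, 0, 1]
    - [0, 0, 0, 5, 0, 0, 1]
    - [0, 0, 0, 5, 0, 0, 1]
    - [0, 0, 0, 5, 0, 0, 1]
    - [0, 0, 0, 5, 0, 0, 1]
    - [0, 0, 0, 5, 0, 0, 1]
    - [0, 0, 0, 5, 0, 0, 1]

```text
t: 7.6
eef_pos: [0.5158, 0.2149, -0.0044]
tool_rot: [3.118, -0.385, -0.0]
force: [-2.0, -0.4, -0.1]
width: 0.0003
gripper_force: 0.8
```

```bash
cat >> h.py <<'E'
def fronts():
    for n in("top","scene"):
        im,P,_=cap(n); q=(P[...,:2]-C)@A.T*1000; o=[]
        for y in(73,-73):
            m=(abs(abs(q[...,1]-y)-40)<22)&(q[...,0]>-150)&(q[...,0]<-72)&(P[...,2]>.040)&(P[...,2]<.052)
            o.append(np.percentile(q[m][:,0],[2,10]).round(1) if m.sum()>5 else None)
        print(n,"front x L,R",o)
E
python3 -c "
from h import *
st();fronts()"
```

```text
t 7.6 case xyz mm [-142.1   75.8] -4.4 yaw -14.07 tz [-0. -0. -1.] F [-2.   -0.38 -0.05] w 0.0003
top front x L,R [array([-128.4, -126.6]), array([-130.6, -129.6])]
scene front x L,R [array([-125.8, -124. ]), array([-95.8, -94.4])]
```

The drawer is now moving, with about 2 N of push.

Request:
step_arm:
  increments:
    - [0, 0, 0, 4, 0, 0, 1]
    - [0, 0, 0, 4, 0, 0, 1]
    - [0, 0, 0, 4, 0, 0, 1]
    - [0, 0, 0, 4, 0, 0, 1]
    - [0, 0, 0, 4, 0, 0, 1]
    - [0, 0, 0, 4, 0, 0, 1]
    - [0, 0, 0, 4, 0, 0, 1]
    - [0, 0, 0, 4, 0, 0, 1]
    - [0, 0, 0, 4, 0, 0, 1]
    - [0, 0, 0, 4, 0, 0, 1]
    - [0, 0, 0, 2, 0, 0, 1]
    - [0, 0, 0, 2, 0, 0, 1]
    - [0, 0, 0, 1, 0, 0, 1]

```text
t: 8.78
eef_pos: [0.5593, 0.2041, -0.0045]
tool_rot: [3.118, -0.385, -0.0]
force: [-1.2, -0.3, -0.6]
width: -0.0
gripper_force: 0.6
```

Request:
step_arm:
  increments:
    - [0, 0, 0, 1, 0, 0, 1]
    - [0, 0, 0, 1, 0, 0, 1]
    - [0, 0, 0, 0, 0, 0, 1]

```text
t: 9.03
eef_pos: [0.5612, 0.2038, -0.0043]
tool_rot: [-3.118, 0.384, -0.001]
force: [-0.3, 0.3, 0.1]
width: -0.0003
gripper_force: 0.4
```

```bash
python3 -c "
from h import *
st();fronts()"
```

```text
t 9.03 case xyz mm [-95.4  75.9] -4.3 yaw -14.05 tz [ 0.  0. -1.] F [-0.35  0.33  0.09] w -0.0003
top front x L,R [array([-82.6, -80.8]), array([-130.6, -129.5])]
scene front x L,R [array([-80.3, -79.3]), None]
```

Nearly home. I'll push until it meets the stop.

Request:
step_arm:
  increments:
    - [0, 0, 0, 1, 0, 0, 1]
    - [0, 0, 0, 1, 0, 0, 1]
    - [0, 0, 0, 0, 0, 0, 1]

```text
t: 9.38
eef_pos: [0.5632, 0.2034, -0.0042]
tool_rot: [-3.118, 0.384, -0.001]
force: [-1.2, 0.2, -0.0]
width: 0.0001
gripper_force: 0.3
```

Request:
step_arm:
  increments:
    - [0, 0, 0, 1, 0, 0, 1]
    - [0, 0, 0, 1, 0, 0, 1]
    - [0, 0, 0, 0, 0, 0, 1]

```text
t: 9.63
eef_pos: [0.565, 0.2029, -0.0043]
tool_rot: [-3.118, 0.384, 0.0]
force: [-1.8, 1.1, 1.2]
width: 0.0001
gripper_force: 1.1
```

Request:
step_arm:
  increments:
    - [0, 0, 0, 1, 0, 0, 1]
    - [0, 0, 0, 0, 0, 0, 1]

```text
t: 9.8
eef_pos: [0.565, 0.2029, -0.0042]
tool_rot: [3.118, -0.384, -0.003]
force: [-7.2, 2.1, 4.6]
width: 0.0002
gripper_force: 3.8
```

Request:
step_arm:
  increments:
    - [0, 0, 0, 1, 0, 0, 1]
    - [0, 0, 0, 0, 0, 0, 1]

```text
t: 9.97
eef_pos: [0.5649, 0.2028, -0.0043]
tool_rot: [3.118, -0.384, -0.006]
force: [-12.9, 2.5, 7.1]
width: -0.0
gripper_force: 6.3
```

```bash
python3 -c "
from h import *
st();fronts()"
```

```text
t 9.97 case xyz mm [-91.5  75.9] -4.3 yaw -14.03 tz [-0.004  0.    -1.   ] F [-12.92   2.47   7.11] w -0.0
top front x L,R [array([-79.5, -79. ]), array([-130.5, -129.5])]
scene front x L,R [array([-76.6, -76.3]), None]
```

The left drawer is home, with a firm stop at tool x = -91.5. Now the right one: back off, rise, shift across and come down again.

Request:
step_arm:
  increments:
    - [0, 0, 0, -5, 0, 0, 1]
    - [0, 0, 0, -15, 0, 0, 1]
    - [0, 0, 0, -20, 0, -10, 1]
    - [0, 0, 0, -20, 0, -15, 1]
    - [0, 0, 0, -14, 0, -15, 1]
    - [0, 0, 0, 0, 15, 0, 1]
    - [0, 0, 0, 0, 25, 0, 1]
    - [0, 0, 0, 0, 35, 0, 1]
    - [0, 0, 0, 0, 35, 0, 1]
    - [0, 0, 0, 0, 25, 0, 1]
    - [0, 0, 0, 0, 13, 0, 1]
    - [0, 0, 0, 0, 0, 0, 1]
    - [0, 0, 0, 0, 0, 15, 1]
    - [0, 0, 0, 0, 0, 15, 1]
    - [0, 0, 0, 0, 0, 10, 1]
    - [0, 0, 0, 0, 0, 0, 1]
    - [0, 0, 0, 0, 0, 0, 1]

```text
t: 11.48
eef_pos: [0.4591, 0.0768, -0.0046]
tool_rot: [3.117, -0.383, -0.001]
force: [-0.7, 0.1, 0.8]
width: -0.0003
gripper_force: 0.0
```

```bash
python3 -c "
from h import *
st();fronts()"
```

```text
t 11.48 case xyz mm [-163.7  -72. ] -4.6 yaw -14.02 tz [-0.001 -0.001 -1.   ] F [-0.74  0.1   0.79] w -0.0003
top front x L,R [array([-79.3, -78.9]), array([-130.3, -129.4])]
scene front x L,R [array([-76.7, -76.4]), array([-126.8, -126.1])]
```

Move 71 mm to just short of the stop, then creep in.

Request:
step_arm:
  increments:
    - [0, 0, 0, 4, 0, 0, 1]
    - [0, 0, 0, 4, 0, 0, 1]
    - [0, 0, 0, 4, 0, 0, 1]
    - [0, 0, 0, 4, 0, 0, 1]
    - [0, 0, 0, 4, 0, 0, 1]
    - [0, 0, 0, 4, 0, 0, 1]
    - [0, 0, 0, 4, 0, 0, 1]
    - [0, 0, 0, 4, 0, 0, 1]
    - [0, 0, 0, 4, 0, 0, 1]
    - [0, 0, 0, 4, 0, 0, 1]
    - [0, 0, 0, 4, 0, 0, 1]
    - [0, 0, 0, 4, 0, 0, 1]
    - [0, 0, 0, 4, 0, 0, 1]
    - [0, 0, 0, 4, 0, 0, 1]
    - [0, 0, 0, 4, 0, 0, 1]
    - [0, 0, 0, 3, 0, 0, 1]
    - [0, 0, 0, 2, 0, 0, 1]
    - [0, 0, 0, 2, 0, 0, 1]
    - [0, 0, 0, 1, 0, 0, 1]

```text
t: 13.17
eef_pos: [0.5252, 0.06, -0.0045]
tool_rot: [3.118, -0.385, -0.0]
force: [-0.5, -0.8, 0.1]
width: -0.0001
gripper_force: 0.6
```

Request:
step_arm:
  increments:
    - [0, 0, 0, 1, 0, 0, 1]
    - [0, 0, 0, 1, 0, 0, 1]
    - [0, 0, 0, 1, 0, 0, 1]
    - [0, 0, 0, 0, 0, 0, 1]

```text
t: 13.5
eef_pos: [0.5281, 0.0594, -0.0045]
tool_rot: [3.118, -0.385, 0.0]
force: [-0.7, -0.2, -0.0]
width: -0.0002
gripper_force: 0.3
```

Request:
step_arm:
  increments:
    - [0, 0, 0, 1, 0, 0, 1]
    - [0, 0, 0, 1, 0, 0, 1]
    - [0, 0, 0, 0, 0, 0, 1]

```text
t: 13.75
eef_pos: [0.5287, 0.0592, -0.0045]
tool_rot: [3.118, -0.384, -0.004]
force: [-7.6, 1.9, 4.8]
width: 0.0001
gripper_force: 4.2
```

```bash
python3 -c "
from h import *
st();fronts()"
```

```text
t 13.75 case xyz mm [-92.  -72.2] -4.5 yaw -14.05 tz [-0.003  0.    -1.   ] F [-7.64  1.94  4.77] w 0.0001
top front x L,R [array([-79.3, -78.8]), None]
scene front x L,R [array([-76.7, -76.4]), array([-77. , -76.6])]
```

Both drawers are home. Now the lid: rise well above its edge at z ≈ 0.205, cross over to the rear along the centre, and lower the tips behind it.

Request:
step_arm:
  increments:
    - [0, 0, 0, -5, 0, 0, 1]
    - [0, 0, 0, -15, 0, 0, 1]
    - [0, 0, 0, -15, 0, -15, 1]
    - [0, 0, 0, 0, 0, -25, 1]
    - [0, 0, 0, 0, 0, -35, 1]
    - [0, 0, 0, 0, 0, -35, 1]
    - [0, 0, 0, 0, 0, -35, 1]
    - [0, 0, 0, 0, 0, -35, 1]
    - [0, 0, 0, 0, 0, -30, 1]
    - [0, 0, 0, 0, 0, -20, 1]
    - [0, 0, 0, 0, 0, 0, 1]

```text
t: 14.77
eef_pos: [0.4979, 0.0676, 0.2315]
tool_rot: [-3.114, 0.384, -0.014]
force: [-1.4, -0.5, 0.8]
width: 0.0
gripper_force: 0.0
```

Request:
step_arm:
  increments:
    - [0, 0, 0, 10, -5, 0, 1]
    - [0, 0, 0, 20, -10, 0, 1]
    - [0, 0, 0, 25, -10, 0, 1]
    - [0, 0, 0, 25, -10, 0, 1]
    - [0, 0, 0, 25, -10, 0, 1]
    - [0, 0, 0, 25, -10, 0, 1]
    - [0, 0, 0, 25, -10, 0, 1]
    - [0, 0, 0, 20, -7, 0, 1]
    - [0, 0, 0, 15, 0, 0, 1]
    - [0, 0, 0, 0, 0, 0, 1]
    - [0, 0, 0, 0, 0, 0, 1]

```text
t: 15.68
eef_pos: [0.6981, 0.0911, 0.224]
tool_rot: [3.117, -0.385, -0.002]
force: [-0.5, 0.4, 0.4]
width: -0.0002
gripper_force: 0.0
```

```bash
cat >> h.py <<'E'
def lid():
    for n in("top","scene"):
        im,P,_=cap(n); q=np.dstack([(P[...,:2]-C)@A.T*1000,P[...,2]*1000])
        m=(abs(abs(q[...,1])-120)<27)&(abs(q[...,0])<125)&(q[...,2]>66)&(q[...,2]<215)
        Q=q[m]; d=np.arctan2(Q[:,2]-70,70-Q[:,0])[Q[:,2]>110] if (Q[:,2]>110).any() else np.array([np.nan])
        k=Q[:,2]>=np.percentile(Q[:,2],97); print(n,"top of lid",Q[k].mean(0).round(1),"angle med",np.median(d).round(3),"z99",np.percentile(Q[:,2],[50,99]).round(1))
E
python3 -c "
from h import *
st();lid()"
```

```text
t 15.68 case xyz mm [64.7 -0.3] 224.0 yaw -14.09 tz [-0.001 -0.001 -1.   ] F [-0.51  0.42  0.37] w -0.0002
top top of lid [ 25.4 -15.9 204.5] angle med 1.268 z99 [ 98.5 204.7]
scene top of lid [ 27.8  50.7 204.2] angle med 1.289 z99 [ 99.3 204.2]
```

Request:
step_arm:
  increments:
    - [0, 0, 0, 0, 0, 10, 1]
    - [0, 0, 0, 0, 0, 15, 1]
    - [0, 0, 0, 0, 0, 20, 1]
    - [0, 0, 0, 0, 0, 15, 1]
    - [0, 0, 0, 0, 0, 11, 1]
    - [0, 0, 0, 0, 0, 0, 1]
    - [0, 0, 0, 0, 0, 0, 1]
    - [0, 0, 0, -3, 0, 0, 1]
    - [0, 0, 0, -3, 0, 0, 1]
    - [0, 0, 0, -3, 0, 0, 1]
    - [0, 0, 0, -3, 0, 0, 1]
    - [0, 0, 0, -3, 0, 0, 1]
    - [0, 0, 0, -3, 0, 0, 1]
    - [0, 0, 0, 0, 0, 0, 1]

```text
t: 16.95
eef_pos: [0.6801, 0.0956, 0.155]
tool_rot: [-3.118, 0.384, -0.001]
force: [0.8, 0.2, 1.2]
width: -0.0001
gripper_force: 0.2
```

Request:
step_arm:
  increments:
    - [0, 0, 0, -3, 0, 1.3, 1]
    - [0, 0, 0, -3, 0, 1.3, 1]
    - [0, 0, 0, -3, 0, 1.3, 1]
    - [0, 0, 0, -3, 0, 1.3, 1]
    - [0, 0, 0, -3, 0, 1.3, 1]
    - [0, 0, 0, -3, 0, 1.3, 1]

```text
t: 17.45
eef_pos: [0.6625, 0.1, 0.1467]
tool_rot: [3.118, -0.384, 0.0]
force: [1.6, 0.4, 1.4]
width: 0.0001
gripper_force: 1.0
```

```bash
python3 -c "
from h import *
st();lid()"
```

```text
t 17.45 case xyz mm [28.  -0.2] 146.7 yaw -14.05 tz [ 0. -0. -1.] F [1.55 0.43 1.35] w 0.0001
top top of lid [  1.2 -62.1 193.4] angle med 1.078 z99 [111.2 193.7]
scene top of lid [  3.8  34.4 192.5] angle med 1.092 z99 [120.5 192.8]
```

The lid is at about 1.0 rad, exactly as planned, with 2 N of contact. I continue along the arc.

Request:
step_arm:
  increments:
    - [0, 0, 0, -2.75, 0, 1.8, 1]
    - [0, 0, 0, -2.75, 0, 1.8, 1]
    - [0, 0, 0, -2.75, 0, 1.8, 1]
    - [0, 0, 0, -2.75, 0, 1.8, 1]
    - [0, 0, 0, -2.75, 0, 1.8, 1]
    - [0, 0, 0, -2.75, 0, 1.8, 1]
    - [0, 0, 0, -2.75, 0, 1.8, 1]
    - [0, 0, 0, -2.35, 0, 2.3, 1]
    - [0, 0, 0, -2.35, 0, 2.3, 1]
    - [0, 0, 0, -2.35, 0, 2.3, 1]
    - [0, 0, 0, -2.35, 0, 2.3, 1]
    - [0, 0, 0, -2.35, 0, 2.3, 1]
    - [0, 0, 0, -2.35, 0, 2.3, 1]
    - [0, 0, 0, -2.35, 0, 2.3, 1]

```text
t: 18.72
eef_pos: [0.6281, 0.1086, 0.1177]
tool_rot: [3.118, -0.385, 0.0]
force: [2.2, 0.8, -0.0]
width: -0.0002
gripper_force: 0.8
```

Request:
step_arm:
  increments:
    - [0, 0, 0, -1.8, 0, 2.75, 1]
    - [0, 0, 0, -1.8, 0, 2.75, 1]
    - [0, 0, 0, -1.8, 0, 2.75, 1]
    - [0, 0, 0, -1.8, 0, 2.75, 1]
    - [0, 0, 0, -1.8, 0, 2.75, 1]
    - [0, 0, 0, -1.8, 0, 2.75, 1]
    - [0, 0, 0, -1.8, 0, 2.75, 1]

```text
t: 19.3
eef_pos: [0.6159, 0.1116, 0.0985]
tool_rot: [3.118, -0.384, 0.0]
force: [1.2, -0.6, 0.2]
width: -0.0003
gripper_force: 0.7
```

```bash
python3 -c "
from h import *
st();lid()"
```

```text
t 19.3 case xyz mm [-20.   -0.3] 98.5 yaw -14.06 tz [ 0. -0. -1.] F [ 1.18 -0.65  0.17] w -0.0003
top top of lid [ -52.7 -120.7  134. ] angle med 0.481 z99 [103.6 134.2]
scene top of lid [-50.2  37.  132.9] angle med 0.485 z99 [ 96.8 133.1]
```

Request:
step_arm:
  increments:
    - [0, 0, 0, -1.25, 0, 3, 1]
    - [0, 0, 0, -1.25, 0, 3, 1]
    - [0, 0, 0, -1.25, 0, 3, 1]
    - [0, 0, 0, -1.25, 0, 3, 1]
    - [0, 0, 0, -1.25, 0, 3, 1]
    - [0, 0, 0, -1.25, 0, 3, 1]
    - [0, 0, 0, -1.25, 0, 3, 1]
    - [0, 0, 0, -0.7, 0, 3, 1]
    - [0, 0, 0, -0.7, 0, 3, 1]
    - [0, 0, 0, -0.7, 0, 3, 1]
    - [0, 0, 0, -0.6, 0, 2, 1]
    - [0, 0, 0, -0.4, 0, 2, 1]

```text
t: 20.4
eef_pos: [0.6045, 0.1145, 0.0646]
tool_rot: [3.118, -0.384, 0.0]
force: [1.1, -0.3, 1.1]
width: -0.0
gripper_force: 0.7
```

Request:
step_arm:
  increments:
    - [0, 0, 0, -0.3, 0, 2, 1]
    - [0, 0, 0, -0.3, 0, 2, 1]
    - [0, 0, 0, 0, 0, 1, 1]
    - [0, 0, 0, 0, 0, 0, 1]

```text
t: 20.73
eef_pos: [0.6037, 0.1146, 0.0594]
tool_rot: [3.118, -0.384, -0.001]
force: [0.9, 0.1, 0.9]
width: 0.0
gripper_force: 0.0
```

```bash
python3 -c "
from h import *
st();lid()"
```

```text
t 20.73 case xyz mm [-32.6  -0.3] 59.4 yaw -14.06 tz [-0.001 -0.    -1.   ] F [0.95 0.15 0.92] w 0.0
top top of lid [ -47.4 -122.1   88.6] angle med nan z99 [81.3 88.8]
scene top of lid [-52.8 101.3  86.8] angle med nan z99 [81.  86.9]
```

Request:
step_arm:
  increments:
    - [0, 0, 0, 0, 0, 1, 1]
    - [0, 0, 0, 0, 0, 1, 1]
    - [0, 0, 0, 0, 0, 1, 1]
    - [0, 0, 0, 0, 0, 1, 1]
    - [0, 0, 0, 0, 0, 0, 1]

```text
t: 21.25
eef_pos: [0.6038, 0.1146, 0.0556]
tool_rot: [3.118, -0.384, -0.0]
force: [0.1, 0.5, 0.0]
width: -0.0
gripper_force: 0.0
```

Request:
step_arm:
  increments:
    - [0, 0, 0, 0, 0, 1, 1]
    - [0, 0, 0, 0, 0, 1, 1]
    - [0, 0, 0, 0, 0, 0, 1]

```text
t: 21.5
eef_pos: [0.604, 0.1146, 0.0549]
tool_rot: [3.118, -0.384, 0.001]
force: [-4.9, -0.6, 6.4]
width: -0.0001
gripper_force: 3.0
```

```bash
python3 -c "
from h import *
st();lid()"
```

```text
t 21.5 case xyz mm [-32.3  -0.2] 54.9 yaw -14.04 tz [ 0.001 -0.    -1.   ] F [-4.88 -0.63  6.4 ] w -0.0001
top top of lid [  -1.9 -120.8   84.2] angle med nan z99 [78.7 84.3]
scene top of lid [ 2.1 75.1 83. ] angle med nan z99 [79.3 83.2]
```

Request:
step_arm:
  increments:
    - [0, 0, 0, 0, 0, 1, 1]
    - [0, 0, 0, 0, 0, 0, 1]

```text
t: 21.77
eef_pos: [0.604, 0.1146, 0.0549]
tool_rot: [3.118, -0.384, 0.002]
force: [-6.3, 1.0, 9.9]
width: 0.0004
gripper_force: 5.0
```

Request:
step_arm:
  increments:
    - [0, 0, 0, 0, 0, -2, 1]
    - [0, 0, 0, 0, 0, -10, 1]
    - [0, 0, 0, 0, 0, -25, 1]
    - [0, 0, 0, 0, 0, -35, 1]
    - [0, 0, 0, 0, 0, -35, 1]
    - [0, 0, 0, -20, 0, -35, 1]
    - [0, 0, 0, -30, 0, -30, 1]
    - [0, 0, 0, -40, 0, 0, 1]
    - [0, 0, 0, -40, 0, 0, 1]
    - [0, 0, 0, -40, 0, 0, 1]
    - [0, 0, 0, -30, 0, 0, 1]
    - [0, 0, 0, 0, 0, 0, 1]
    - [0, 0, 0, 0, 0, 0, 1]

```text
t: 22.85
eef_pos: [0.4097, 0.1636, 0.2257]
tool_rot: [-3.116, 0.38, -0.003]
force: [-0.5, -0.4, 0.0]
width: -0.0005
gripper_force: 0.0
```

Run:
```python
from h import *
st();fronts()
T=np.load("top0.npz")
for n in("top","scene"):
    im,P,_=cap(n); q=np.dstack([(P[...,:2]-C)@A.T*1000,P[...,2]*1000])
    w=(im[...,0].astype(int)>im[...,2]+35)
    m=w&(abs(abs(q[...,1])-142)<6)&(abs(q[...,0])<66)&(q[...,2]>74)&(q[...,2]<100)
    Q=q[m]; print(n,m.sum(),"slope dz/dx",np.polyfit(Q[:,0],Q[:,2],1).round(4))
    f=w&(abs(q[...,1])<140)&(q[...,0]<-58)&(q[...,0]>-70)&(q[...,2]>70); print("front rim z",np.median(q[f][:,2]).round(1))
    f=w&(abs(q[...,1])<140)&(q[...,0]>58)&(q[...,0]<68)&(q[...,2]>70); print("rear rim z",np.median(q[f][:,2]).round(1))
    cv2.imwrite(f"pics/end_{n}.png",cv2.resize(im[120:340,130:410,::-1],None,fx=2.8,fy=2.8))
```

```text
t 22.85 case xyz mm [-232.7    0.4] 225.7 yaw -13.91 tz [ 0.002  0.002 -1.   ] F [-0.46 -0.39  0.01] w -0.0005
top front x L,R [array([-79.5, -79. ]), array([-79.6, -79.2])]
scene front x L,R [array([-76.7, -76.5]), array([-77.2, -76.8])]
top 496 slope dz/dx [7.000e-04 7.987e+01]
front rim z 80.1
rear rim z 79.9
scene 430 slope dz/dx [-3.00000e-04  8.00336e+01]
front rim z 80.2
rear rim z 80.3
```

View pics/end_scene.png

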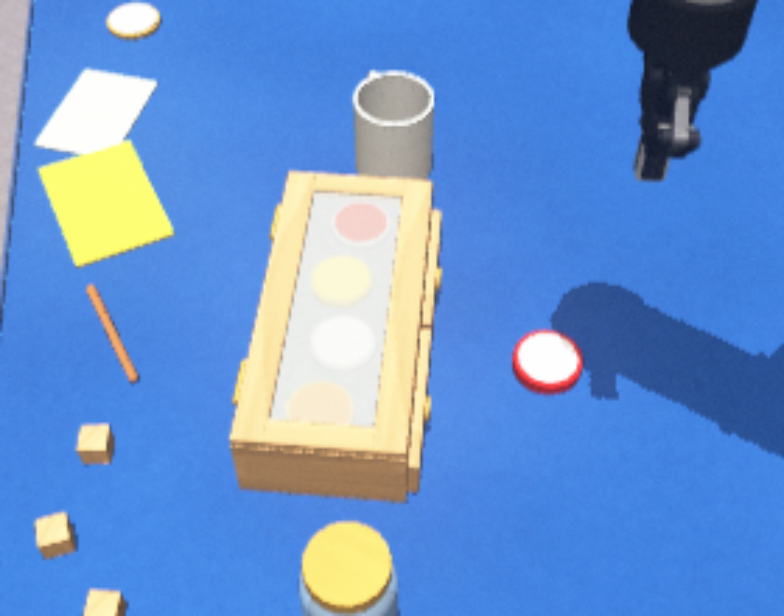

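The picture shows the lid lying flat, with its frame spanning (290,175) to (405,490) and level at 80 mm front and rear. Both drawer fronts are flush along x ≈ 425 px. The mug, jar and mirror (547,360) are standing where they started, and the arm touches nothing.

```bash
python3 -c "
from workcell import env
print(env.sign_off())"
```

```text
the job is handed in; nothing more can be done
None
```

Job handed in at about 23 s: both drawers are fully home, the lid lies flat and shut, and the mug, jar and mirror look undisturbed; the sign-off returned no verdict.

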